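# Reset the tripped breaker behind the kiln controller's push-push hatch

## Robot

A 6-joint arm with a two-finger parallel gripper is mounted at the origin on the work surface. World frame = base frame: x ahead of the robot, y to its left, z up, the work surface at z = 0. Lengths are in m, angles in rad, forces in N, time in s.
With the tool pointing down it reaches from about 0.3 to 0.875 m from the base axis. Payload 6.4 kg.
Tool frame: the origin (TCP) lies midway between the tips of the shut fingers; the grasp point (between the pads) lies 19 mm behind it (grasp_offset is the distance from the TCP to the grasp point, in m); z points along the fingers, y is the line along which they close (so a half turn about z gives the same grasp; the last joint's range is limited). The gripper opens to 85 mm and grips with 20 to 120 N. Pads are 22 mm wide; open, the fingers measure 114 mm over their backs; the gripper's body (76 mm by 85 mm) begins 54 mm behind the grasp point. The pads swing forward as they close: fully open they stand 13 mm farther back than shut.
Start: joints at [0.968, 0.181, 1.607, -0, 1.354, -0.206], TCP at [0.222, 0.53, 0.231] pointing down, gripper open.
Joint ranges: [-2.99, 2.99], [-0.89, 2.07], [0.3, 2.58], [-1.14, 4.28], [0, 2.63], [-3.12, 3.12]. Speed limits (rad/s): [2.57, 2.57, 3.01, 3.14, 3.14, 3.14].

## Interface

Orientations are given as a unit quaternion [w, x, y, z].
In Python, from bench import * gives the robot as it stands. The module is installed in compiled form; this text tells all that it offers.
- The arm moves only by the tool servo_tool, never from a script. Its argument "commands" is text: rows parted by semicolons, each of 7 numbers parted by spaces: the turn, a rotation vector about the tool's x, y, z in rad, then the shift along the tool's x, y, z in mm, then the opening, from 0 (shut) to 1 (fully open). In form: wx wy wz dx dy dz claw; .... A call has 1 to 5 rows; each row shifts and turns the commanded pose from where the row before left it, along the tool's axes as they then stand; what a row does not reach is not made up. A row lasts 1/8 s, in which the tool goes at most 62.5 mm and 10.7 degrees, less where a joint would pass 70% of its speed; a pose out of reach is approached as far as the arm can. A call with a gripper value outside its range is refused whole. The fingers move at their own pace and stop on an object; the grip force is fixed at half the most. Time passes only in rows, so rows that do not move let the fingers close. It gives the time, the measured TCP pose, the force, the opening and the grip force at its end, in the units of the state.
- get_obs(): the state, without advancing time (a new reading comes with each control period).
- camera(name): name is "side" or "top" or "wrist"; returns the picture (400x640x3 uint8, blue, green, red); there is no depth.
- calibration(name): a dict with "fx", "fy", "cx", "cy" (pixels), "k1" (the pictures are not rectified: a ray, as slopes to the right and down, at radius r is drawn at 1 + k1 r^2 times it, then the intrinsics apply), "R" (3x3) and "t" (3): a world point X has camera coordinates R X + t. Camera axes: x right, y down, z forward; pixel columns grow to the right and rows downward; lengths in m; the calibration is good to about 2 mm. A picture is of the moment at which its call begins: read the wrist's pose just before it. calibration takes no time and is no camera call; for the wrist camera it gives the pose at the moment of the call.
- hand_in(): hands the job in; it is judged then, once.
The state is a dict: "time_s": time; "q": joint angles; "dq": joint speeds; "joint_efforts": joint torques, N m; "eef_pos": TCP position; "eef_rot": TCP orientation; "wrist_force": force on the tool from outside, world axes, zero at the start; "torque": the same for the moment, N m; "opening": opening from 0.0 (shut) to 1.0 (fully open); "grasp_force": force on a finger pad.
Only numpy, scipy, OpenCV 4.12 (cv2) and the standard library are available. Lean on these libraries where they do the work, as an engineer would, in place of code of your own. Each camera call takes 0.05 s, during which the arm holds its last target. There are 200 camera calls.

## Task

The kiln controller on the pottery bench has tripped. With the fingertips press the finger pad of the service hatch on its top once, take the hand away, let the hatch pop up and see that it stays fully open by itself, then press the one breaker button inside that has popped out until it is fully home, and draw the hand clear. Only press: do not push the hatch shut again, do not lift anything, and leave everything else where it stands.

Things in the scene. Friction and masses are not known exactly. Their poses are not given: they have to be found in the camera images.
- controller: Kiln controller, fixed: grey steel desk enclosure 260 (x) by 340 mm (y). Origin: centre of its underside; x from keypad front to back, y to its left, z up. The front 85 mm slope up from z 55 to 110 mm; the rest is a flat deck at z 110, with an opening x -27 to 107, y -79 to 57 under the hatch and a well 50 mm deep below it. Carrying bars on both flanks reach y +-194 at z 85.
- hatch (a joint): Aluminium plate 130 (x) by 132 mm (y), 4 mm thick, top 4 mm above the deck, hinged on the controller's +y side. rad: 0 shut and latched; 1.83 fully open, leaning 15 degrees past upright; -0.048 pressed in to its stop. Push-push latch: the pad pressed down 3.5 to 5 mm (about 4 N) and let go, it swings up in about 1.5 s, following the finger; under 3 mm does nothing; pressed flat again, it latches.
- hatch_pad (a point): Where to press: the middle of a ring 34 mm across on the hatch's top face, 108 mm from the hinge line, 25 mm from the free edge. Shut, it is at x 40, y -50, z 114 mm in the controller's frame. It moves with the hatch; its axes are the hatch's: z out of the top face, y towards the hinge. Under it hangs a striker 20 mm deep, which faces the well once the hatch is open.
- hatch_edge (a point): Middle of the hatch's free edge, on its top face, 133 mm from the hinge line; it moves with the hatch and stands about 130 mm above the deck when the hatch is fully open.
- hatch_hinge (a point): Middle of the hatch's hinge line, which runs along the controller's x at y 58, z 112 mm in the controller's frame. Fixed to the controller.
- tripped_breaker: The tripped breaker, fixed in the well: a black block 26 (x) by 40 mm (y) with a steel collar 19 mm across, its top 31 mm above the block's underside and 19 mm below the deck. Origin: middle of the underside; axes as the controller's. It stands at x 4, 40 or 76 mm (this varies), y -22 mm in the controller's frame, 80 mm from the hinge line; the home breakers fill the other two places.
- tripped_button (a joint): Button of the tripped breaker; at the start it is popped out: white, 12 mm across, sliding straight down. Joint value = how far it is in, m: 0 popped out (top 13 mm above the collar), 0.010 fully home on its stop (3 mm above). About 3 N of friction, no spring: it stays where it is left. To be pressed home.
- tripped_top (a point): Centre of the top face of the tripped breaker's button, moving with it: about 6 mm below the deck when popped out, 16 mm below it when home.
- home_a_button (a joint): Button of a second, identical breaker; it is already home: white, 12 mm across, sliding straight down. Joint value = how far it is in, m: 0 popped out (top 13 mm above the collar), 0.010 fully home on its stop (3 mm above). About 3 N of friction, no spring: it stays where it is left.
- home_a_top (a point): Centre of the top face of that second button, about 16 mm below the deck.
- home_b_button (a joint): Button of a third, identical breaker; it is already home: white, 12 mm across, sliding straight down. Joint value = how far it is in, m: 0 popped out (top 13 mm above the collar), 0.010 fully home on its stop (3 mm above). About 3 N of friction, no spring: it stays where it is left.
- home_b_top (a point): Centre of the top face of that third button, about 16 mm below the deck.
- cone_pack: Bystander on the controller's deck, right of the hatch: clay strip 75 by 20 mm with three upright pyrometric cones, 49 mm tall over all. Loose; origin at the centre of its underside.
- test_tile: Bystander on the deck behind the cone pack: flat glaze test tile 34 by 50 by 6 mm, loose; origin at the centre of its underside.
- test_bowl: Bystander: terracotta bowl 110 mm across, 50 mm tall, loose on the bench; origin at the centre of its underside.
- glaze_jar: Bystander: glaze jar 72 mm across, 85 mm tall, loose; origin at the centre of its underside.
- kiln_post: Bystander: upright kiln post, a pale cylinder 38 mm across, 100 mm tall, loose; origin at the centre of its underside.
- rib: Bystander: flat wooden rib 110 by 55 by 6 mm, loose; origin at the centre of its underside.
- loop_tool: Bystander: loop trimming tool, 200 mm long and 13 mm thick, lying along its x; origin on its underside.
- water_pot: Bystander: blue ceramic water pot 84 mm across, 75 mm tall, loose; origin at the centre of its underside.

How it is judged:
By the outcome, as a careful person would: the job done as asked, in the order asked, and still so for the second after the job is handed in, with the robot touching nothing.
It also fails if it takes over 42 s, if anything falls off the work surface, if the arm or the gripper's body presses on something with over 40 N, if the wrist force passes 120 N, or if a joint passes its speed limit or range.

## Working session

There is one attempt and no reset: what is moved stays moved. The work goes in short steps, Python scripts to look and compute and a tool call to move; the robot and the scene stay as the last step left them, time stands still between calls to the robot, and variables do not carry over. Pictures are saved under pics/ and viewed, at most 10 in all, crops included, and the job is handed in when it is done.

Besides the shell and the picture viewer there is one more tool, called after "Request:" as name(argument=value, ...) on one line, values as JSON. servo_tool: Moves the arm, as the interface text tells. Its arguments: {"type":"object","properties":{"commands":{"type":"string"}},"required":["commands"]}

```bash
mkdir -p pics; cat > h.py <<'E'
from bench import *
import numpy as np, cv2
def ray(c,u,v):
    K=np.array([[c['fx'],0,c['cx']],[0,c['fy'],c['cy']],[0,0,1]],float)
    p=cv2.undistortPoints(np.array([[[u,v]]],float),K,np.array([c['k1'],0,0,0.]))[0,0]
    R=np.array(c['R']);t=np.array(c['t']);return -R.T@t,R.T@np.array([p[0],p[1],1])
def onz(c,u,v,z):
    o,d=ray(c,u,v);return o+d*(z-o[2])/d[2]
def proj(c,X):
    p=np.array(c['R'])@np.array(X)+np.array(c['t']);s=p[:2]/p[2];s=s*(1+c['k1']*(s@s))
    return s[0]*c['fx']+c['cx'],s[1]*c['fy']+c['cy']
E
python3 - <<'E'
from h import *
for n in("top","side"):
    cv2.imwrite(f"pics/{n}0.png",camera(n)); c=calibration(n); print(n,-np.array(c['R']).T@c['t'],c['fx'],c['k1'])
o=get_obs();print(o['time_s'],o['eef_pos'],o['eef_rot'])
E
```

```text
top [ 0.40678676 -0.00486218  1.19247383] 376.00715889613195 0.005039432279449629
side [ 0.04566308 -0.59011571  0.85507928] 400.9909882616625 -0.03792829840032205
0.1 [0.22190754 0.52989442 0.23046219] [-3.19201599e-04  1.97087838e-01  9.80385487e-01 -7.61209731e-04]
```

View pics/top0.png

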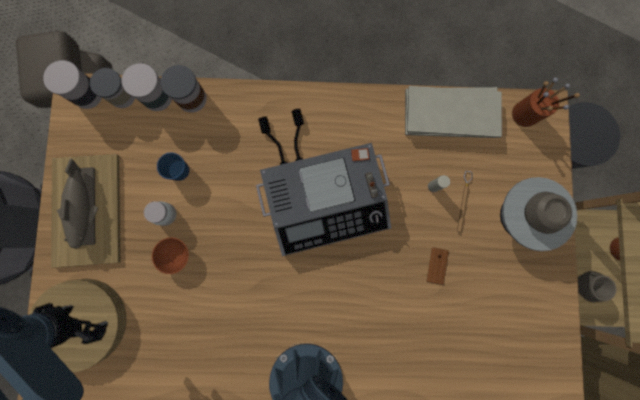

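View pics/side0.png

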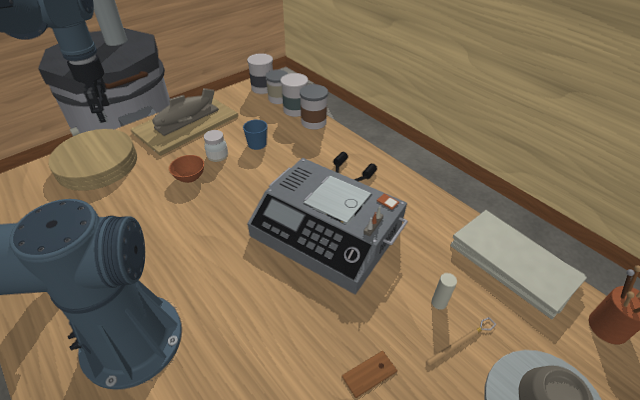

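The top view shows the controller with the ring at about (340,181), the hatch to the left of it, and the cone pack at about (374,186), on the -y side. The side view shows the ring at about (351,203). Next I'll measure the hatch plate.

```bash
python3 - <<'E'
from h import *
T=cv2.imread("pics/top0.png");S=cv2.imread("pics/side0.png")
for n,I,seed in(("top",T,(325,195)),("side",S,(330,200))):
    c=calibration(n);g=cv2.cvtColor(I,cv2.COLOR_BGR2GRAY);print(n,g[seed[1],seed[0]])
    m=(g>g[seed[1],seed[0]]-30).astype(np.uint8)
    m[:, :270]=0;m[:,388:]=0
    if n=="top": m[:150]=0;m[216:]=0
    k,l,st,ce=cv2.connectedComponentsWithStats(m,connectivity=4);i=l[seed[1],seed[0]];print(st[i])
    cn=max(cv2.findContours((l==i).astype(np.uint8),cv2.RETR_EXTERNAL,cv2.CHAIN_APPROX_NONE)[0],key=cv2.contourArea)
    q=cv2.approxPolyDP(cv2.convexHull(cn),5,True)[:,0]
    P=np.array([onz(c,*p,.114)[:2] for p in q]);print(q.tolist(),P.round(4).tolist(),P.mean(0))
    print(np.linalg.norm(P-np.roll(P,-1,0),axis=1), [np.degrees(np.arctan2(*(b-a)[::-1])).round(1) for a,b in zip(P,np.roll(P,-1,0))])
c=calibration("top");print("ring",onz(c,340,181,.114));c=calibration("side");print("ring",onz(c,351,203,.114))
a=cv2.resize(T[140:260,250:400],None,fx=4,fy=4,interpolation=2)
cv2.imwrite("pics/c1.png",a)
E
```

```text
top 123
[ 299  158   55   53 2030]
[[341, 158], [353, 199], [310, 210], [299, 170]] [[0.664, -0.0849], [0.5439, -0.1221], [0.5084, 0.0014], [0.6245, 0.0368]] [ 0.58523082 -0.04220267]
[0.12572976 0.12854457 0.12134577 0.12805436] [np.float64(-162.8), np.float64(106.0), np.float64(17.0), np.float64(-72.0)]
side 171
[ 304  176   67   46 1646]
[[329, 176], [370, 193], [347, 221], [304, 202]] [[0.6228, 0.0317], [0.6609, -0.0911], [0.5436, -0.125], [0.5042, -0.0031]] [ 0.58285558 -0.04683898]
[0.12860343 0.12204415 0.1281366  0.12360063] [np.float64(-72.8), np.float64(-163.9), np.float64(107.9), np.float64(16.3)]
ring [ 0.59563814 -0.08337279  0.114     ]
ring [ 0.59552749 -0.08543333  0.114     ]
```

View pics/c1.png

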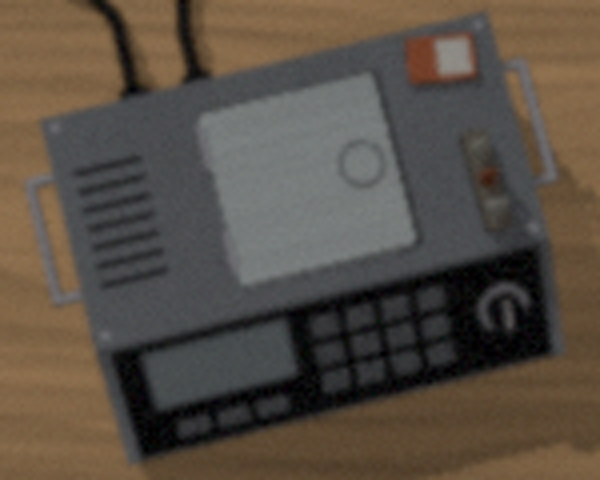

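The ring is at about (0.5956, -0.0844), and its positions in the two views agree. The controller's yaw is about 16.5°, and the cone pack lies to the right of the hatch. I'll start moving: align the tool with the controller and shut the fingers.

Request:
servo_tool(commands="0 0 0.176 0 0 0 0; 0 0 0.176 0 0 0 0; 0 0 0.176 0 0 0 0; 0 0 0.176 0 0 0 0; 0 0 0.176 0 0 0 0")

```text
time_s: 0.72
eef_pos: [0.222, 0.53, 0.2307]
eef_rot: [0.0, 0.598, 0.801, -0.001]
wrist_force: [-0.1, 0.1, 0.5]
opening: 0.001
grasp_force: 0.0
```

Request:
servo_tool(commands="0 0 0 -55 14 0 0; 0 0 0 -55 14 0 0; 0 0 0 -55 14 0 0; 0 0 0 -55 14 0 0; 0 0 0 -55 14 0 0")

```text
time_s: 1.35
eef_pos: [0.3693, 0.2858, 0.2311]
eef_rot: [-0.0, 0.596, 0.803, -0.0]
wrist_force: [1.1, -0.7, -0.5]
opening: 0.002
grasp_force: 0.0
```

Request:
servo_tool(commands="0 0 0 -55 14 0 0; 0 0 0 -55 14 0 0; 0 0 0 -55 14 0 0; 0 0 0 -55 14 0 0; 0 0 0 -55 14 0 0")

```text
time_s: 1.98
eef_pos: [0.5161, 0.0428, 0.2311]
eef_rot: [-0.0, 0.596, 0.803, 0.0]
wrist_force: [0.6, 0.7, -0.2]
opening: 0.004
grasp_force: 0.0
```

Request:
servo_tool(commands="0 0 0 -50 14 0 0; 0 0 0 -50 14 0 0; 0 0 0 0 0 0 0; 0 0 0 0 0 0 0")

```text
time_s: 2.48
eef_pos: [0.5707, -0.0427, 0.2306]
eef_rot: [-0.001, 0.596, 0.803, -0.0]
wrist_force: [0.8, 0.5, -1.0]
opening: 0.001
grasp_force: 0.0
```

```bash
cat > l.py <<'E'
from h import *
import sys
o=get_obs();c=calibration("wrist");I=camera("wrist");cv2.imwrite(f"pics/{sys.argv[1]}.png",I)
import pickle;pickle.dump(c,open(f"pics/{sys.argv[1]}.pkl","wb"))
print(o['time_s'],o['eef_pos'],o['eef_rot'],o['opening'],o['wrist_force'],o['q'])
R=cv2; print("pad exp px",proj(c,[.5956,-.0844,.114]))
E
python3 l.py w1
```

```text
2.475 [ 0.57069926 -0.04274365  0.23055194] [-9.11130817e-04  5.96106483e-01  8.02904856e-01 -1.53868993e-04] 0.0008119082657065807 [ 0.79808575  0.47956772 -0.95442118] [-2.82274059e-01  1.76637532e-01  1.61335612e+00  3.55708242e-04
  1.35341415e+00 -5.75860697e-01]
pad exp px (np.float64(328.3508760427753), np.float64(252.8257977901033))
```

View pics/w1.png

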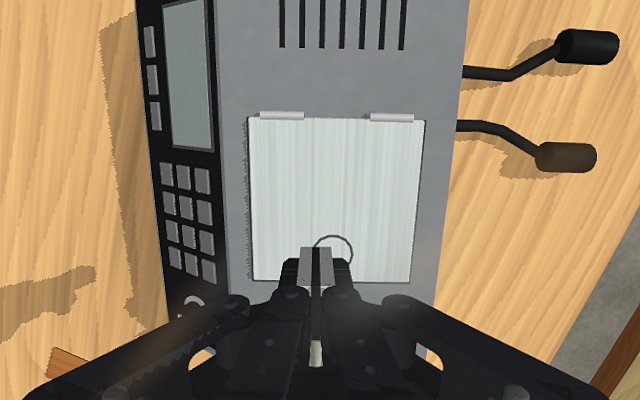

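The wrist view shows the hatch with hinge tabs at the top (row 116) and the ring centre at about (333,254). The shut fingertips are at about (316,265).

```bash
python3 - <<'E'
from h import *;import pickle
from scipy.spatial.transform import Rotation as Ro
c=pickle.load(open("pics/w1.pkl","rb"));o=get_obs();q=o['eef_rot'];R=Ro.from_quat([*q[1:],q[0]])
p=onz(c,333,254,.114);print(p,R.inv().apply(p-o['eef_pos'])*1e3)
a,b,l,r=[onz(c,*x,.114) for x in((248,118),(424,121),(254,280),(410,282))]
for d in(b-a,r-l,a-l,b-r):print(np.linalg.norm(d),np.degrees(np.arctan2(d[1],d[0])))
E
```

```text
[ 0.59953871 -0.08429881  0.114     ] [-48.80180184  15.58316415 116.71331531]
0.1292706286360871 15.940007714694895
0.13081756682352666 15.91743835550904
0.13164808293618954 105.93469220549409
0.13170855448961044 106.60765349935653
```

Request:
servo_tool(commands="0 0 0 -48 14.5 0 0; 0 0 0 0 0 50 0; 0 0 0 0 0 45 0; 0 0 0 0 0 12 0; 0 0 0 0 0 3 0")

```text
time_s: 3.15
eef_pos: [0.5992, -0.0839, 0.1217]
eef_rot: [-0.0, 0.595, 0.803, 0.0]
wrist_force: [-0.4, 0.5, 0.6]
opening: 0.001
grasp_force: 0.0
```

Request:
servo_tool(commands="0 0 0 0 0 0 0; 0 0 0 0 0 1 0")

```text
time_s: 3.4
eef_pos: [0.6004, -0.0851, 0.1224]
eef_rot: [0.002, 0.596, 0.803, 0.001]
wrist_force: [-0.3, -0.4, 1.1]
opening: -0.002
grasp_force: 0.0
```

Request:
servo_tool(commands="0 0 0 0 0 3 0; 0 0 0 0 0 0 0")

```text
time_s: 3.65
eef_pos: [0.5991, -0.0848, 0.1173]
eef_rot: [-0.0, 0.596, 0.803, -0.0]
wrist_force: [-0.6, -0.5, 0.0]
opening: 0.002
grasp_force: 0.0
```

Request:
servo_tool(commands="0 0 0 0 0 2 0; 0 0 0 0 0 0 0")

```text
time_s: 3.9
eef_pos: [0.5991, -0.0849, 0.1151]
eef_rot: [-0.0, 0.596, 0.803, -0.0]
wrist_force: [0.1, 0.1, -0.2]
opening: -0.002
grasp_force: 0.0
```

Request:
servo_tool(commands="0 0 0 0 0 3 0; 0 0 0 0 0 0 0")

```text
time_s: 4.15
eef_pos: [0.5992, -0.0849, 0.1124]
eef_rot: [0.0, 0.596, 0.803, -0.0]
wrist_force: [-0.2, -0.2, 3.0]
opening: -0.002
grasp_force: 1.2
```

Request:
servo_tool(commands="0 0 0 0 0 2 0; 0 0 0 0 0 0 0")

```text
time_s: 4.4
eef_pos: [0.5993, -0.0849, 0.1104]
eef_rot: [0.0, 0.596, 0.803, -0.0]
wrist_force: [-0.9, -0.5, 3.8]
opening: -0.001
grasp_force: 1.8
```

Request:
servo_tool(commands="0 0 0 0 0 1 0; 0 0 0 0 0 0 0")

```text
time_s: 4.65
eef_pos: [0.5992, -0.0849, 0.1093]
eef_rot: [0.0, 0.596, 0.803, -0.0]
wrist_force: [-1.4, -0.8, 3.4]
opening: 0.0
grasp_force: 1.8
```

Request:
servo_tool(commands="0 0 0 0 0 -60 0; 0 0 0 0 0 -60 0; 0 0 0 0 0 -60 0; 0 0 0 0 0 -50 0; 0 0 0 0 0 0 0")

```text
time_s: 5.28
eef_pos: [0.6012, -0.0852, 0.3446]
eef_rot: [0.004, 0.596, 0.803, 0.002]
wrist_force: [0.3, -0.4, -0.8]
opening: 0.001
grasp_force: 0.0
```

Request:
servo_tool(commands="0 0 0 -30 0 0 0; 0 0 0 -30 0 0 0; 0 0 0 0 0 0 0; 0 0 0 0 0 0 0; 0 0 0 0 0 0 0")

```text
time_s: 5.9
eef_pos: [0.6163, -0.1412, 0.3389]
eef_rot: [-0.0, 0.596, 0.803, 0.0]
wrist_force: [-0.0, -0.1, -0.4]
opening: -0.001
grasp_force: 0.0
```

Request:
servo_tool(commands="0 0 0 0 0 0 0; 0 0 0 0 0 0 0; 0 0 0 0 0 0 0; 0 0 0 0 0 0 0; 0 0 0 0 0 0 0")

```text
time_s: 6.52
eef_pos: [0.6165, -0.1423, 0.3393]
eef_rot: [0.0, 0.596, 0.803, 0.0]
wrist_force: [-0.2, 0.9, 0.8]
opening: -0.003
grasp_force: 0.0
```

```bash
python3 l.py w2; python3 -c "
from h import *
s=camera('side');cv2.imwrite('pics/s2full.png',s);cv2.imwrite('pics/s2.png',cv2.resize(s[100:300,220:440],None,fx=2.5,fy=2.5))
w=cv2.imread('pics/w2.png');"
```

```text
6.525 [ 0.61653852 -0.14226093  0.33931116] [1.19985244e-05 5.95918723e-01 8.03044753e-01 4.90650440e-06] -0.0032660451120476953 [-0.20701908  0.88099956  0.82218251] [-4.14042053e-01  2.45096724e-01  1.31558690e+00  4.22817216e-06
  1.58088345e+00 -7.08019910e-01]
pad exp px (np.float64(310.7297541296445), np.float64(112.04986755574464))
```

View pics/w2.png

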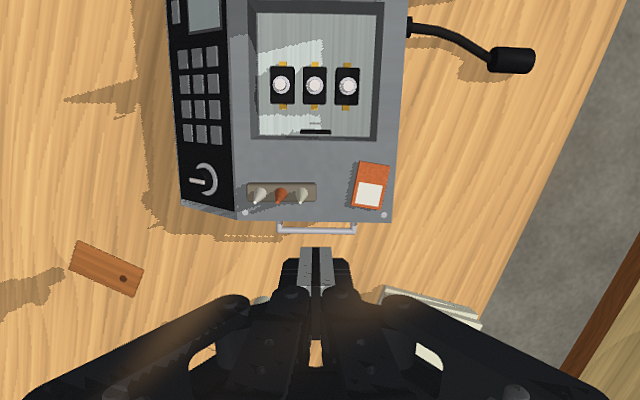

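View pics/s2.png

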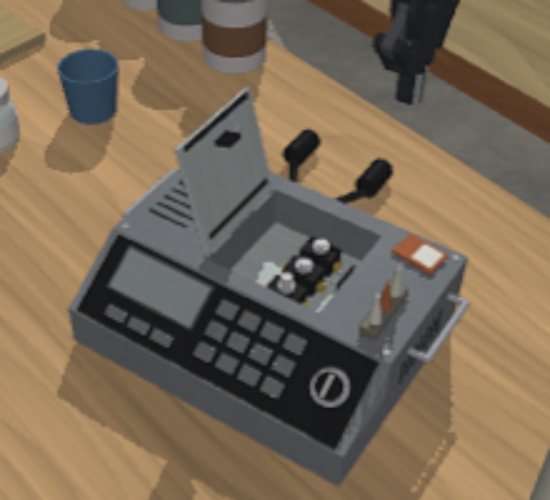

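The hatch is up. The three buttons are at about (281,85), (315,86) and (347,86) in the wrist view. I'll zoom in to see which one is popped out.

```bash
python3 -c "
from h import *
w=cv2.imread('pics/w2.png')[55:120,250:380];s=cv2.imread('pics/s2full.png')[185:230,320:365]
cv2.imwrite('pics/c2.png',np.hstack([cv2.resize(w,(520,260),interpolation=2),cv2.resize(s,(260,260),interpolation=2)]))
P=np.array([.598,-.0843])
th=np.radians(16.1);R=np.array([[np.cos(th),-np.sin(th)],[np.sin(th),np.cos(th)]])
import pickle;cw=pickle.load(open('pics/w2.pkl','rb'));cs=calibration('side')
for x in(4,40,76):
  X=P+R@[(x-40)/1e3,.028]
  print(x,X,[np.round(proj(c,[*X,z]),1).tolist() for c in(cw,cs) for z in(.104,.094,.091)])
for a in(1.83,1.6):
  for xx in(-.065,.065):
    # free edge point, top face
    h=P+R@[xx,.108-.133*np.cos(a)];print(a,np.round(proj(cs,[*h,.112+.133*np.sin(a)]),1))
"
```

```text
4 [ 0.55564714 -0.06738151] [[278.7, 84.5], [279.7, 85.0], [280.0, 85.1], [334.9, 209.0], [334.8, 211.6], [334.8, 212.4]]
40 [ 0.59023519 -0.05739818] [[313.3, 84.8], [313.4, 85.3], [313.4, 85.5], [342.0, 200.9], [341.9, 203.5], [341.8, 204.3]]
76 [ 0.62482324 -0.04741486] [[347.9, 85.4], [347.1, 85.9], [346.8, 86.0], [348.8, 193.1], [348.6, 195.8], [348.6, 196.6]]
1.83 [290.7 158.5]
1.83 [319.9 132.6]
1.6 [300.8 161.4]
1.6 [329.7 135. ]
```

View pics/c2.png

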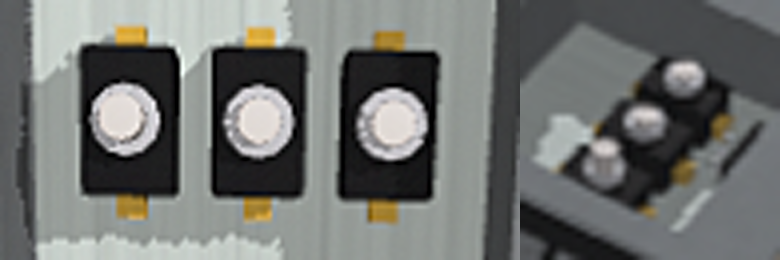

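The front breaker (x 4) is the tripped one: in the side crop its button stands up, and in the wrist crop it sits off-centre in its collar. The hatch edge in the side view, at about (292,160) to (320,136), matches the 1.83 rad prediction, so it is fully open. The wrist camera may come near the hatch, so I'll check its offset before descending.

```bash
python3 -c "
from h import *
from scipy.spatial.transform import Rotation as Ro
c=calibration('wrist');o=get_obs();q=o['eef_rot'];R=Ro.from_quat([*q[1:],q[0]])
print(R.inv().apply(-np.array(c['R']).T@c['t']-o['eef_pos'])*1e3, R.inv().apply(np.array([.5571,-.067,.104])-o['eef_pos'])*1e3)
"
```

```text
[  69.14427037    1.10031977 -143.3983455 ] [ 89.26474184 -35.06308697 235.27115798]
```

Request:
servo_tool(commands="0 0 -0.175 0 0 0 0; 0 0 -0.175 0 0 0 0; 0 0 -0.175 0 0 0 0; 0 0 -0.175 0 0 0 0; 0 0 -0.175 0 0 0 0")

```text
time_s: 7.25
eef_pos: [0.6165, -0.1423, 0.3393]
eef_rot: [-0.0, 0.197, 0.98, 0.0]
wrist_force: [0.9, 0.1, 0.1]
opening: -0.001
grasp_force: 0.0
```

Request:
servo_tool(commands="0 0 -0.175 0 0 0 0; 0 0 -0.175 0 0 0 0; 0 0 -0.175 0 0 0 0; 0 0 -0.17 0 0 0 0; 0 0 0 0 0 0 0")

```text
time_s: 7.88
eef_pos: [0.6165, -0.1423, 0.3393]
eef_rot: [-0.0, -0.145, 0.989, 0.0]
wrist_force: [-0.3, -0.5, -0.2]
opening: -0.001
grasp_force: 0.0
```

Request:
servo_tool(commands="0 0 0 17 45 0 0; 0 0 0 18 44 0 0; 0 0 0 0 0 50 0; 0 0 0 0 0 50 0; 0 0 0 0 0 0 0")

```text
time_s: 8.5
eef_pos: [0.5546, -0.0661, 0.2354]
eef_rot: [-0.004, -0.145, 0.989, 0.002]
wrist_force: [0.6, 0.6, 0.7]
opening: -0.001
grasp_force: 0.0
```

```bash
python3 l.py w3; python3 -c "
from h import *
import pickle
c=pickle.load(open('pics/w3.pkl','rb'))
print(proj(c,[.5571,-.067,.104]));
from scipy.spatial.transform import Rotation as Ro
o=get_obs();q=o['eef_rot'];R=Ro.from_quat([*q[1:],q[0]])
print(R.inv().apply(np.array([.5571,-.067,.104])-o['eef_pos'])*1e3)"
```

```text
8.5 [ 0.55456903 -0.06614834  0.23539022] [-0.00380339 -0.14464665  0.98947413  0.00195678] -0.0009170115648292408 [0.63586744 0.56334526 0.71683126] [-3.31229962e-01  1.46536678e-01  1.63786948e+00 -1.06681159e-05
  1.36574100e+00 -2.19233847e+00]
pad exp px (np.float64(280.07281959185866), np.float64(236.31404064633497))
(np.float64(313.93925587223475), np.float64(195.34865679327206))
[ -0.87871023  -0.52407522 134.56486115]
```

View pics/w3.png

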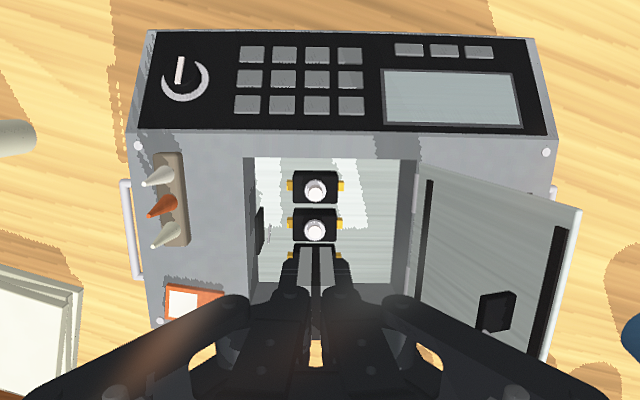

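This view shows the tripped front button at about (316,190), the middle one at (315,229), and the fingers close to directly above. I'll refine that with a white mask.

```bash
python3 -c "
from h import *
import pickle
from scipy.spatial.transform import Rotation as Ro
c=pickle.load(open('pics/w3.pkl','rb'));I=cv2.imread('pics/w3.png');w=I[170:242,298:334].min(2)
m=(w>225).astype(np.uint8);n,l,s,ce=cv2.connectedComponentsWithStats(m)
o=get_obs();q=o['eef_rot'];R=Ro.from_quat([*q[1:],q[0]]);print(o['eef_pos'])
for i in range(1,n):
  if s[i][4]>20:
    u=ce[i]+[298,170];print(u,s[i])
    for z in(.104,.094): p=onz(c,*u,z);print(z,p,R.inv().apply(p-o['eef_pos'])*1e3)
"
```

```text
[ 0.55651557 -0.06689269  0.23856744]
[315.63111111 192.78222222] [  7  12  21  19 225]
0.104 [ 0.55463236 -0.06629154  0.104     ] [  1.28213068   0.86224024 134.57308841]
0.094 [ 0.55698216 -0.06553641  0.094     ] [ -1.21149501   0.89298287 144.56671948]
[314.85714286 232.08035714] [  7  52  20  18 224]
0.104 [ 0.58752901 -0.05714496  0.104     ] [-32.85569631   0.19133329 134.48313406]
0.094 [ 0.59107393 -0.05605754  0.094     ] [-36.58953552   0.19770215 144.47349713]
```

Request:
servo_tool(commands="0 0 0 0.5 0.5 45 0; 0 0 0 0 0 45 0; 0 0 0 0 0 26 0; 0 0 0 0 0 0 0; 0 0 0 0 0 0 0")

```text
time_s: 9.18
eef_pos: [0.5588, -0.0676, 0.1262]
eef_rot: [0.002, -0.146, 0.989, -0.001]
wrist_force: [0.7, 0.0, 0.1]
opening: -0.002
grasp_force: 0.0
```

Request:
servo_tool(commands="0 0 0 0 0 8 0; 0 0 0 0 0 4 0; 0 0 0 0 0 0 0; 0 0 0 0 0 0 0")

```text
time_s: 9.68
eef_pos: [0.5567, -0.0668, 0.1114]
eef_rot: [0.0, -0.146, 0.989, -0.0]
wrist_force: [0.1, -0.1, -0.5]
opening: 0.004
grasp_force: 0.0
```

Request:
servo_tool(commands="0 0 0 0 0 5 0; 0 0 0 0 0 5 0; 0 0 0 0 0 0 0")

```text
time_s: 10.05
eef_pos: [0.5565, -0.0668, 0.1008]
eef_rot: [-0.0, -0.146, 0.989, 0.0]
wrist_force: [0.5, 0.2, 0.8]
opening: 0.001
grasp_force: 0.0
```

Request:
servo_tool(commands="0 0 0 0 0 4 0; 0 0 0 0 0 2 0; 0 0 0 0 0 0 0")

```text
time_s: 10.42
eef_pos: [0.5566, -0.0668, 0.0951]
eef_rot: [-0.0, -0.146, 0.989, 0.0]
wrist_force: [0.2, 0.3, -0.1]
opening: 0.002
grasp_force: 0.1
```

Request:
servo_tool(commands="0 0 0 0 0 1 0")

```text
time_s: 10.55
eef_pos: [0.5567, -0.0668, 0.0944]
eef_rot: [-0.0, -0.146, 0.989, 0.0]
wrist_force: [-0.9, 0.4, 2.5]
opening: -0.002
grasp_force: 1.5
```

Request:
servo_tool(commands="0 0 0 0 0 1 0")

```text
time_s: 10.68
eef_pos: [0.5567, -0.0669, 0.0938]
eef_rot: [-0.0, -0.146, 0.989, -0.0]
wrist_force: [-4.5, 1.5, 11.6]
opening: 0.003
grasp_force: 5.6
```

Request:
servo_tool(commands="0 0 0 0 0 1 0")

```text
time_s: 10.8
eef_pos: [0.5568, -0.0668, 0.0936]
eef_rot: [-0.0, -0.146, 0.989, -0.0]
wrist_force: [-7.4, 0.9, 17.1]
opening: -0.0
grasp_force: 8.8
```

The button is on its stop: z is 0.094 and the force is rising stiffly to 17 N. Drawing clear.

Request:
servo_tool(commands="0 0 0 0 0 -20 0; 0 0 0 0 0 -50 0; 0 0 0 0 0 -60 0; 0 0 0 0 0 -60 0; 0 0 0 0 0 -50 0")

```text
time_s: 11.42
eef_pos: [0.5568, -0.0668, 0.3348]
eef_rot: [0.001, -0.146, 0.989, -0.0]
wrist_force: [0.0, 0.7, -0.4]
opening: -0.003
grasp_force: 0.0
```

Request:
servo_tool(commands="0 0 0 0 -50 0 0; 0 0 0 0 -50 0 0; 0 0 0 0 -20 0 0; 0 0 0 0 0 0 0; 0 0 0 0 0 0 0")

```text
time_s: 12.05
eef_pos: [0.5911, -0.1804, 0.332]
eef_rot: [-0.0, -0.146, 0.989, 0.0]
wrist_force: [0.2, 0.5, 0.4]
opening: -0.0
grasp_force: 0.0
```

```bash
python3 l.py w4; python3 -c "
from h import *
s=camera('side');w=cv2.imread('pics/w4.png')
cv2.imwrite('pics/c4.png',np.hstack([cv2.resize(w[:,:],(480,300)),cv2.resize(s[125:225,270:370],(300,300),interpolation=2)]))"
```

```text
12.05 [ 0.59113764 -0.18040588  0.33202442] [-2.19494696e-04 -1.46479661e-01  9.89213534e-01  4.94316469e-04] -0.00017328606164972095 [0.17440532 0.52320932 0.44056902] [-4.88259208e-01  2.14712686e-01  1.36603112e+00  5.35291680e-04
  1.56178884e+00 -2.35307786e+00]
pad exp px (np.float64(399.6061509089191), np.float64(200.98953666135793))
```

View pics/c4.png

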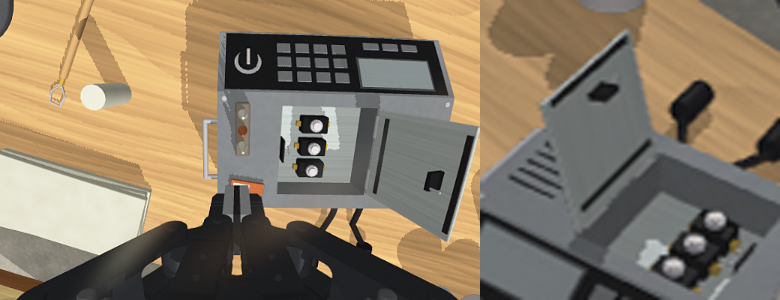

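All three buttons now sit alike in their collars, at about (673,268), (695,244) and (715,221) in the side crop. The hatch is still fully open, the cones and tile haven't moved, and the hand is clear.

```bash
python3 -c "
from bench import *
print(hand_in())"
```

```text
the job is handed in; nothing more can be done
None
```

I pressed the hatch pad once and the hatch popped up and stayed fully open; I then pressed the tripped front breaker (x 4 mm) home onto its stop, drew the hand clear and handed the job in at about 12 s; no verdict was returned.

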